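# Test the injection syringes and reject the one that sticks

## Task

Test the three syringes lying in the cradle: push each plunger gently in through its whole stroke, and do not force one that sticks. Leave the syringes that run fully home in the cradle with their plungers fully in; lift out the syringe whose plunger stops short and lay it flat in the metal tray. Leave the spool, the dropper bottle and the tape where they stand.

Things in the scene. Friction and masses are not known exactly. Their poses are not given: they have to be found in the camera images.
- cradle: wooden cradle, fixed: board 130 x 206 x 10 mm with two uprights 52 mm high, 12 mm thick at x = -42.5 and +42.5 mm, each with three open-topped notches 32 mm wide at y = -75, 0, +75 mm for the syringes, in any order. Origin under the board's centre; x points away from the robot along the syringes (yaw varies), z up. Beside and under the barrels it is free down to the board.
- tray: shallow open metal tray, fixed, 240 mm (x) x 150 mm (y), rim 29 mm high, floor and walls 3 mm thick, empty at the start. Origin under its centre on the worktop, z up.
- syringe_1_mid (a point): barrel centre of syringe 1. All three alike, loose, 0.1 kg, axis level, 46 mm above the worktop: clear barrel 28 mm in diameter, 100 mm long along x (x points from plunger to nozzle); finger flange 46 wide, 28 high, 4 thick at x = -52 mm bears on the near upright when pushed; nozzle tip at x = +66 mm. Lifts straight up out of the notches.
- plunger_1_pad (a point): centre of the outer face of plunger 1's round thumb pad (28 mm in diameter, 4 mm thick), at the robot's end of syringe 1; its x axis is the push direction.
- plunger_1 (a joint): travel of plunger 1, m: 0 drawn out (pad face 102 mm from the barrel centre), 0.040 fully home (62 mm). Starts at 0 to 0.010, stays where left. A sound one slides at 2 to 4 N until home; a sticking one slides alike at first, then stops dead 10 mm or more short of home.
- syringe_2_mid (a point): barrel centre of syringe 2. All three alike, loose, 0.1 kg, axis level, 46 mm above the worktop: clear barrel 28 mm in diameter, 100 mm long along x (x points from plunger to nozzle); finger flange 46 wide, 28 high, 4 thick at x = -52 mm bears on the near upright when pushed; nozzle tip at x = +66 mm. Lifts straight up out of the notches.
- plunger_2_pad (a point): centre of the outer face of plunger 2's round thumb pad (28 mm in diameter, 4 mm thick), at the robot's end of syringe 2; its x axis is the push direction.
- plunger_2 (a joint): travel of plunger 2, m: 0 drawn out (pad face 102 mm from the barrel centre), 0.040 fully home (62 mm). Starts at 0 to 0.010, stays where left. A sound one slides at 2 to 4 N until home; a sticking one slides alike at first, then stops dead 10 mm or more short of home.
- syringe_3_mid (a point): barrel centre of syringe 3. All three alike, loose, 0.1 kg, axis level, 46 mm above the worktop: clear barrel 28 mm in diameter, 100 mm long along x (x points from plunger to nozzle); finger flange 46 wide, 28 high, 4 thick at x = -52 mm bears on the near upright when pushed; nozzle tip at x = +66 mm. Lifts straight up out of the notches.
- plunger_3_pad (a point): centre of the outer face of plunger 3's round thumb pad (28 mm in diameter, 4 mm thick), at the robot's end of syringe 3; its x axis is the push direction.
- plunger_3 (a joint): travel of plunger 3, m: 0 drawn out (pad face 102 mm from the barrel centre), 0.040 fully home (62 mm). Starts at 0 to 0.010, stays where left. A sound one slides at 2 to 4 N until home; a sticking one slides alike at first, then stops dead 10 mm or more short of home.
- spool: bystander: wooden thread spool, 39 mm in diameter, 58 mm high, upright near the cradle's right front; origin at its foot.
- dropper: bystander: small dropper bottle, 37 mm in diameter, 108 mm high, upright beyond the cradle's left end; origin at its foot.
- tape: bystander: roll of masking tape, 94 mm in diameter, 19 mm high, lying beyond the tray; origin at its underside.

How it is judged:
By the outcome, as a careful person would: the job done as asked, in the order asked, and still so for the second after the job is handed in, with the robot touching nothing.
It also fails if it takes over 64 s, if anything falls off the work surface, if the arm or the gripper's body presses on something with over 40 N, if the wrist force passes 120 N, or if a joint passes its speed limit or range.

## Robot

A 7-joint arm with a two-finger parallel gripper is mounted at the origin on a cart in front of the work surface, level with it; the furniture and walls round the work are solid. World frame = base frame: x ahead of the robot, y to its left, z up, the work surface at z = 0. Lengths are in m, angles in rad, forces in N, time in s.
With the tool pointing down it reaches from about 0.425 to 1.025 m from the base axis. Payload 9.4 kg.
Tool frame: the origin (TCP) lies midway between the tips of the shut fingers; the grasp point (between the pads) lies 19 mm behind it; z points along the fingers, x is the direction in which the jaws open and shut, and the axes are right-handed (so a half turn about z gives the same grasp; the last joint's range is limited). The gripper opens to 85 mm and grips with 20 to 120 N. Pads are 22 mm wide; open, the fingers measure 114 mm over their backs; the gripper's body (76 mm by 85 mm) begins 54 mm behind the grasp point. The pads swing forward as they close: fully open they stand 13 mm farther back than shut.
Start: joints at [-1.38, 0.599, -0.003, 1.599, 0.002, 0.943, -0.08], TCP at [0.192, 0.699, 0.231] pointing down, gripper open.
Joint ranges: [-2.57, 2.57], [-0.35, 1.97], [-1.29, 1.29], [0.11, 2.56], [-1.05, 4.19], [0.11, 1.86], [-2.63, 2.63]. Speed limits (rad/s): [2.22, 2.22, 3.01, 3.01, 3.14, 3.14, 3.14].

## Interface

Orientations are given as a unit quaternion [x, y, z, w].
In Python, from cell import sense, read_camera, close_job, spot_in, masks_of, pinpoint gives the robot as it stands.
- The arm moves only by the shell command python3 -m pendant 'ROWS' [FORCE]. ROWS is JSON, a list of rows, each a list of 3 entries, a list of its own where there are three numbers: the shift along the tool's x, y, z in mm, then the turn, a rotation vector about the tool's x, y, z in units of 5 degrees (1.0 is 5 degrees), then the finger opening in mm, from 0 to 85.4. A call has 1 to 12 rows; each row shifts and turns the pose as measured when the row begins, along the tool's axes as they then stand; what a row does not reach is not made up. A row lasts 1/12 s, in which the tool goes at most 41.7 mm and 7.16 degrees, less where a joint would pass 70% of its speed; a pose out of reach is approached as far as the arm can. A call is refused whole if a number of a shift passes 41.7 or a number of a turn 1, either way. A call with a gripper value outside its range is refused whole. The fingers move at their own pace and stop on an object; FORCE is the grip in N (left out, the last holds). Time passes only in rows, so rows that do not move let the fingers close. It gives the time, the measured TCP pose, the force and the opening at its end, in the units of the state.
- sense(): the state, without advancing time (a new reading comes with each control period).
- read_camera(name): name is "scene" or "top" or "wrist"; returns a dict with "img" (480x640x3 uint8, red, green, blue), "intrinsics" (3x3 intrinsics, pixels), "R" (3x3) and "t" (3): a world point X has camera coordinates R X + t. Camera axes: x right, y down, z forward; pixel columns grow to the right and rows downward; lengths in m; the calibration is good to about 2 mm. A picture is of the moment at which its call begins. There is no depth.
- close_job(): hands the job in, once; it reports no verdict.
Trained networks look in a picture, given as the dict that the camera call returned (one of the last four; its "shot" number tells which), for a name from the list of things; names that differ only in an ending like _2 or _b are one class to them, and where a whole thing is asked for, a point or a joint stands for the part that bears it (a point fixed in the world has none). Each returns a list of dicts, best first, with "conf" (0 to 1); they miss things now and then, are a little off and sometimes report something else, mostly with a low value. They report only what shows in the picture. A call takes as long as a camera call.
- spot_in(picture, target): "position" ([column, row] in pixels, amid what is visible of it).
- masks_of(picture, target): "region" (480x640 bool, what is visible of it) and "position" ([column, row] in pixels, amid what is visible of it).
- pinpoint(picture, target): "position" ([column, row] in pixels: a listed point, or the origin of a listed thing).
The state is a dict: "time": time; "qpos": joint angles; "joint_vel": joint speeds; "effort": joint torques, N m; "tcp_pos": TCP position; "tcp_rot": TCP orientation; "wrist_force": force on the tool from outside, world axes, zero at the start; "moment": the same for the moment, N m; "gripper_width": opening from 0.0 (shut) to 1.0 (fully open).
Only numpy, scipy, OpenCV 4.12 (cv2) and the standard library are available. Lean on these libraries where they do the work, as an engineer would, in place of code of your own. Each camera call takes 0.05 s, during which the arm holds its last target. There are 200 camera calls.

## Working session

There is one attempt and no reset: what is moved stays moved. The work goes in short steps, Python scripts to look and compute and a shell command to move; the robot and the scene stay as the last step left them, time stands still between calls to the robot, and variables do not carry over. Pictures are saved under pics/ and viewed, about 8 in all and at most 12, crops included, and the job is handed in when it is done.

```bash
mkdir -p pics; ls; cat > h.py <<'E'
import numpy as np, cv2
from cell import *
from scipy.spatial.transform import Rotation as Ro
def ray(p,px):
    K,R,t=map(np.array,(p["intrinsics"],p["R"],p["t"]))
    d=R.T@np.linalg.solve(K,[px[0],px[1],1]); return -R.T@t,d
def onz(p,px,z):
    c,d=ray(p,px); return c+d*(z-c[2])/d[2]
def proj(p,X):
    v=np.array(p["R"])@X+np.array(p["t"]); v=np.array(p["intrinsics"])@v; return v[:2]/v[2]
def save(p,n): cv2.imwrite(f"pics/{n}.png",p["img"][:,:,::-1])
E
python3 - <<'E'
from h import *
np.set_printoptions(precision=4,suppress=True)
Z=dict(cradle=0,tray=0,syringe_1_mid=.046,plunger_1_pad=.046,spool=0,dropper=0,tape=0)
print(sense())
for c in("top","scene"):
    p=read_camera(c); save(p,c+"0"); print(c,ray(p,(320,240))[0])
    for n,z in Z.items():
        for r in pinpoint(p,n)[:4]: print(n,r["conf"],np.array(r["position"]),onz(p,r["position"],z))
E
```

```text
pics
{'time': 0.0, 'qpos': array([-1.3797,  0.6001, -0.0025,  1.6001,  0.0018,  0.9429, -0.0798]), 'joint_vel': array([-0.0001,  0.0006, -0.0004,  0.0006, -0.0004,  0.0005, -0.0002]), 'effort': array([  0.0003, -77.6483,   1.5652, -25.8005,   0.0124,   0.0089,
        -0.    ]), 'tcp_pos': array([0.1917, 0.6987, 0.2304]), 'tcp_rot': array([ 0.7952,  0.6064, -0.0006,  0.0005]), 'wrist_force': array([ 0.0992, -0.3128, -0.4563]), 'moment': array([ 0.0097, -0.    , -0.0058]), 'gripper_width': 0.9992318443407736}
top [0.3833 0.161  1.4464]
cradle 0.76 [364.3 244.6] [0.5986 0.0354 0.    ]
tray 0.84 [211.  274.8] [0.5256 0.3922 0.    ]
syringe_1_mid 0.7 [402.2 240.7] [ 0.6013 -0.0471  0.046 ]
plunger_1_pad 0.6 [332.9 240.8] [0.6001 0.1108 0.046 ]
plunger_1_pad 0.44 [403.7 282.2] [ 0.5067 -0.0488  0.046 ]
spool 0.85 [437.8 277. ] [ 0.5233 -0.1356  0.    ]
dropper 0.83 [328.8 200.4] [0.7041 0.1189 0.    ]
tape 0.96 [204.9 194.3] [0.7168 0.4127 0.    ]
scene [ 0.3023 -0.4356  0.5903]
cradle 0.68 [357.3 321.8] [0.6038 0.0314 0.    ]
cradle 0.18 [303.6 320.6] [0.5241 0.0731 0.    ]
tray 0.83 [246.2 225.8] [0.5278 0.3742 0.    ]
syringe_1_mid 0.57 [384.7 333.9] [ 0.6052 -0.0444  0.046 ]
plunger_1_pad 0.73 [327.4 354.9] [ 0.5099 -0.0422  0.046 ]
spool 0.9 [364.5 421.2] [ 0.5216 -0.1331  0.    ]
tape 0.98 [314.3 197.5] [0.7066 0.4135 0.    ]
```

View pics/top0.png

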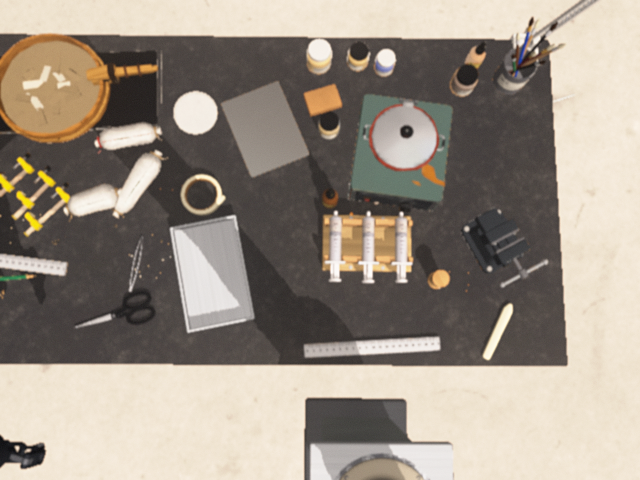

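View pics/scene0.png

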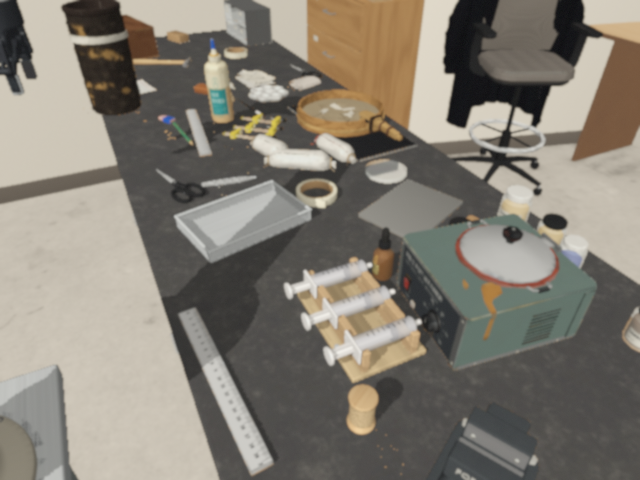

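The top view shows the cradle at about columns 323–413, rows 213–272. The syringes are at columns 336, 369 and 402, pads near row 281, and the tray is at (211,275). The spool stands at (438,278), the dropper at (330,198). In the scene view the three plungers are drawn out towards the robot. Next I'll move nearer.

```bash
python3 -m pendant '[[[-31,26,0],[0,0,0],85],[[-31,26,0],[0,0,0],85],[[-31,26,0],[0,0,0],85],[[-31,26,0],[0,0,0],85],[[-31,26,0],[0,0,0],85],[[-31,26,0],[0,0,0],85],[[-31,26,0],[0,0,0],85],[[-31,26,0],[0,0,0],85],[[-31,26,0],[0,0,0],85],[[-31,26,0],[0,0,0],85],[[-31,26,0],[0,0,0],85],[[-31,26,0],[0,0,0],85]]'
```

```text
time: 1.8
tcp_pos: [0.3954, 0.2537, 0.2285]
tcp_rot: [0.79, 0.613, 0.003, -0.004]
wrist_force: [1.7, 0.3, -0.1]
gripper_width: 0.993
```

```bash
python3 - <<'E'
from h import *
np.set_printoptions(precision=4,suppress=True)
p=read_camera("top")
for n in("syringe_1_mid","plunger_1_pad","syringe_1_mid"):
    for r in masks_of(p,n)[:4]:
        ys,xs=np.nonzero(r["region"]); print(n,r["conf"],r["position"],cv2.minAreaRect(np.c_[xs,ys].astype(np.int32)))
for r in masks_of(p,"cradle")[:1]:
    ys,xs=np.nonzero(r["region"]); print(r["conf"],cv2.minAreaRect(np.c_[xs,ys].astype(np.int32)))
for r in masks_of(p,"tray")[:1]:
    ys,xs=np.nonzero(r["region"]); q=cv2.boxPoints(cv2.minAreaRect(np.c_[xs,ys].astype(np.int32)));print(q,[onz(p,a,.02) for a in q])
E
```

```text
syringe_1_mid 0.8 [399.7, 245.4] ((400.76470947265625, 246.55880737304688), (13.984881401062012, 67.06702423095703), 2.6630005836486816)
plunger_1_pad 0.69 [403.0, 274.7] ((401.0, 272.5), (10.0, 17.0), 0.0)
syringe_1_mid 0.8 [399.7, 245.4] ((400.76470947265625, 246.55880737304688), (13.984881401062012, 67.06702423095703), 2.6630005836486816)
0.97 ((367.3858642578125, 242.3212890625), (89.904296875, 55.04824447631836), 1.123302698135376)
[[168.6795 224.1628]
 [237.027  213.95  ]
 [252.9838 320.738 ]
 [184.6363 330.9509]] [array([0.6408, 0.4906, 0.02  ]), array([0.6659, 0.3331, 0.02  ]), array([0.4198, 0.2908, 0.02  ]), array([0.3963, 0.4443, 0.02  ])]
```

```bash
python3 -m pendant '[[[-32,24,0],[0,0,0],60],[[-32,24,0],[0,0,0],60],[[-32,24,0],[0,0,0],60],[[-32,24,0],[0,0,0],60],[[-32,24,0],[0,0,0],60],[[-32,24,0],[0,0,0],60],[[0,0,0],[0,0,-1],60],[[0,0,0],[0,0,-1],60],[[0,0,0],[0,0,-1],60],[[0,0,0],[0,0,0],60]]'
python3 - <<'E'
from h import *
np.set_printoptions(precision=4,suppress=True)
s=sense();print(s["tcp_pos"],Ro.from_quat(s["tcp_rot"]).as_matrix())
p=read_camera("wrist");save(p,"w1");print(ray(p,(320,240)))
for n,z in dict(syringe_1_mid=.046,plunger_1_pad=.046,cradle=0).items():
    for r in pinpoint(p,n)[:4]: print(n,r["conf"],np.array(r["position"]),onz(p,r["position"],z))
E
```

```text
time: 2.93
tcp_pos: [0.4939, 0.0475, 0.2249]
tcp_rot: [0.686, 0.728, 0.006, -0.004]
wrist_force: [0.2, 0.1, -0.7]
gripper_width: 0.706
[0.4939 0.0475 0.2249] [[-0.0596  0.9982  0.0025]
 [ 0.9981  0.0596  0.0151]
 [ 0.0149  0.0034 -0.9999]]
(array([0.41  , 0.0393, 0.3671]), array([ 0.3208,  0.0496, -0.946 ]))
syringe_1_mid 0.92 [199.4 319.1] [ 0.5976 -0.0447  0.046 ]
plunger_1_pad 0.71 [192.6 222. ] [ 0.5091 -0.0474  0.046 ]
```

View pics/w1.png

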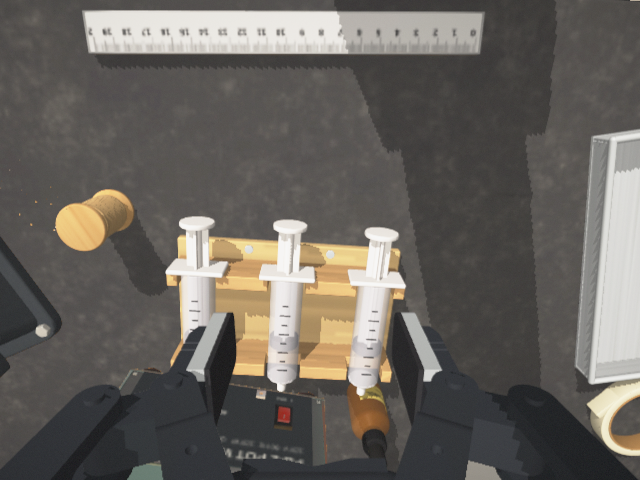

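The wrist view shows all three syringes. Pad discs are at about (197,223), (290,227) and (381,235), with flanges at (197,268), (287,273) and (377,279). The spool is clear to the left at (95,220), and the cradle is slightly yawed relative to the tool.

```bash
python3 - <<'E'
from h import *
np.set_printoptions(precision=4,suppress=True)
p=read_camera("wrist")
for n,z in(("plunger_2_pad",.046),("syringe_2_mid",.046)):
    for r in pinpoint(p,n)[:4]+spot_in(p,n)[:4]: print(n,r["conf"],np.array(r["position"]),onz(p,r["position"],z))
for a in [(197,223),(290,227),(381,235)]: print("pad",onz(p,a,.046))
for a in [(197,268),(287,273),(377,279)]: print("flange",onz(p,a,.060))
print([proj(p,np.array([.6+.0,y,.046])) for y in(-.045,.03,.105)])
g=cv2.resize(p["img"][200:400,150:430],None,fx=2.8,fy=2.8,interpolation=cv2.INTER_CUBIC); cv2.imwrite("pics/w2.png",g[:,:,::-1])
E
```

```text
plunger_2_pad 0.85 [291.1 223.8] [0.5058 0.0315 0.046 ]
plunger_2_pad 0.78 [290.9 245.5] [0.5245 0.0319 0.046 ]
plunger_2_pad 0.38 [308.  300.8] [0.5746 0.0485 0.046 ]
syringe_2_mid 0.6 [284.1 327.5] [0.6018 0.0286 0.046 ]
syringe_2_mid 0.79 [285.6 302.8] [0.5774 0.0292 0.046 ]
pad [ 0.5087 -0.0443  0.046 ]
pad [0.5086 0.0307 0.046 ]
pad [0.5119 0.1054 0.046 ]
flange [ 0.5421 -0.0421  0.06  ]
flange [0.5432 0.0299 0.06  ]
flange [0.5451 0.1033 0.06  ]
[array([200.3447, 322.5616]), array([285.7731, 325.7782]), array([370.0803, 328.9526])]
```

View pics/w2.png

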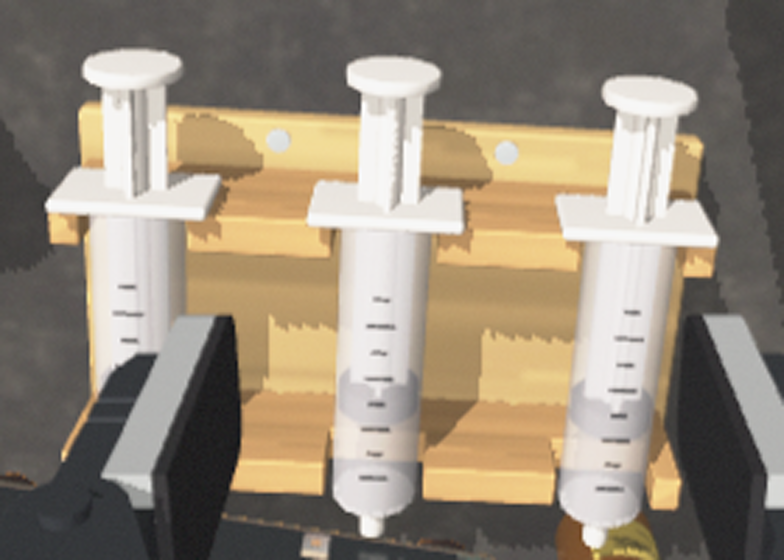

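```bash
python3 -m pendant '[[[0,0,0],[0,-0.17,0.9],0],[[-31,-6,0],[0,0,0],0],[[-31,-6,0],[0,0,0],0],[[-31,-6,0],[0,0,0],0],[[0,0,36],[0,0,0],0],[[0,0,36],[0,0,0],0],[[0,0,36],[0,0,0],0],[[0,0,36],[0,0,0],0],[[0,0,15],[0,0,0],0],[[0,0,0],[0,0,0],0]]'
python3 -c "
from h import *
np.set_printoptions(precision=4,suppress=True)
s=sense();print(s['tcp_pos'],s['gripper_width'],s['wrist_force']);print(Ro.from_quat(s['tcp_rot']).as_matrix())"
```

```text
time: 4.22
tcp_pos: [0.4791, -0.0477, 0.064]
tcp_rot: [0.718, 0.696, 0.006, 0.006]
wrist_force: [-0.9, -0.2, -0.5]
gripper_width: 0.002
[ 0.4791 -0.0477  0.064 ] 0.0019392899715884855 [-0.8797 -0.2446 -0.5444]
[[ 0.0311  0.9994  0.0178]
 [ 0.9995 -0.0311 -0.0007]
 [-0.0002  0.0178 -0.9998]]
```

```bash
python3 -m pendant '[[[3,-2,15],[0.2,0,-0.1],0],[[0,0,12],[0,0,0],0],[[0,0,0],[0,0,0],0],[[0,4,0],[0,0,0],0],[[0,3,0],[0,0,0],0],[[0,3,0],[0,0,0],0]]'
python3 -m pendant '[[[0,3,0],[0,0,0],0],[[0,3,0],[0,0,0],0]]'
python3 -c "
from h import *
np.set_printoptions(precision=4,suppress=True)
s=sense();print(s['tcp_pos'],s['gripper_width'],s['wrist_force']);print(Ro.from_quat(s['tcp_rot']).as_matrix())"
```

```text
time: 4.72
tcp_pos: [0.4891, -0.0448, 0.0396]
tcp_rot: [0.715, 0.699, -0.0, 0.0]
wrist_force: [0.1, 0.1, -0.2]
gripper_width: -0.0
time: 4.88
tcp_pos: [0.497, -0.0451, 0.0416]
tcp_rot: [0.715, 0.699, 0.001, 0.002]
wrist_force: [-1.1, -0.1, 1.0]
gripper_width: 0.003
[ 0.497  -0.0451  0.0416] 0.00348471873088302 [-1.0999 -0.1321  0.9583]
[[ 0.0238  0.9997  0.0038]
 [ 0.9997 -0.0238 -0.0008]
 [-0.0007  0.0038 -1.    ]]
```

```bash
for i in 1; do python3 -m pendant '[[[0,3,1],[0,0,0],0],[[0,3,0.5],[0,0,0],0]]' | sed -n '2p;4p'; done
python3 -m pendant '[[[0,3,0.5],[0,0,0],0],[[0,3,0.5],[0,0,0],0]]'| sed -n '2p;4p'
python3 -m pendant '[[[0,3,0.5],[0,0,0],0],[[0,3,0.5],[0,0,0],0]]'| sed -n '2p;4p'
```

```text
tcp_pos: [0.5031, -0.0453, 0.0411]
wrist_force: [-3.0, 0.2, 1.3]
tcp_pos: [0.5086, -0.0454, 0.0403]
wrist_force: [-3.2, -0.4, 1.4]
tcp_pos: [0.5145, -0.0455, 0.039]
wrist_force: [-2.7, -0.4, 1.1]
```

```bash
python3 -m pendant '[[[0,2.5,0],[0,0,0],0]]'| sed -n '2p;4p'
python3 -m pendant '[[[0,2.5,0],[0,0,0],0]]'| sed -n '2p;4p'
python3 -m pendant '[[[0,2.5,0],[0,0,0],0]]'| sed -n '2p;4p'
python3 -m pendant '[[[0,2.5,0],[0,0,0],0]]'| sed -n '2p;4p'
```

```text
tcp_pos: [0.5171, -0.0456, 0.0388]
wrist_force: [-1.6, 0.6, 1.5]
tcp_pos: [0.5197, -0.0456, 0.0387]
wrist_force: [-2.7, 0.5, 2.5]
tcp_pos: [0.5224, -0.0457, 0.0386]
wrist_force: [-2.6, 0.4, 1.4]
tcp_pos: [0.5251, -0.0458, 0.0385]
wrist_force: [-2.6, 0.6, 1.8]
```

```bash
python3 -m pendant '[[[0,2,0],[0,0,0],0]]'| sed -n '2p;4p'
python3 -m pendant '[[[0,2,0],[0,0,0],0]]'| sed -n '2p;4p'
python3 -m pendant '[[[0,1.5,0],[0,0,0],0]]'| sed -n '2p;4p'
```

```text
tcp_pos: [0.5275, -0.0458, 0.0385]
wrist_force: [-3.2, 0.1, 2.1]
tcp_pos: [0.5295, -0.0458, 0.0385]
wrist_force: [-10.3, 0.1, 4.4]
tcp_pos: [0.5294, -0.0458, 0.0383]
wrist_force: [-9.6, 0.8, 5.8]
```

```bash
python3 -m pendant '[[[0,-24,0],[0,0,0],0],[[0,-24,0],[0,0,0],0],[[0,0,0],[0,0,0],0],[[38,0,0],[0,0,0],0],[[37,0,0],[0,0,0],0],[[0,0,0],[0,0,0],0]]'
python3 -c "
from h import *
np.set_printoptions(precision=4,suppress=True)
s=sense();print(s['tcp_pos'],s['gripper_width'],s['wrist_force']);print(Ro.from_quat(s['tcp_rot']).as_matrix())"
```

```text
time: 6.47
tcp_pos: [0.4882, 0.0291, 0.0386]
tcp_rot: [0.719, 0.695, 0.002, 0.002]
wrist_force: [0.2, 1.0, 0.3]
gripper_width: -0.002
[0.4882 0.0291 0.0386] -0.0022418162801515636 [0.1977 0.9962 0.3338]
[[ 0.0332  0.9994  0.0052]
 [ 0.9994 -0.0331 -0.0011]
 [-0.0009  0.0053 -1.    ]]
```

```bash
python3 -m pendant '[[[2,3,0],[0,0,-0.15],0],[[0,3,0],[0,0,0],0],[[0,3,0.5],[0,0,0],0]]'| sed -n '2p;4p'
python3 -m pendant '[[[0,3,0.5],[0,0,0],0],[[0,2.5,0],[0,0,0],0]]'| sed -n '2p;4p'
python3 -m pendant '[[[0,2.5,0.5],[0,0,0],0],[[0,2.5,0],[0,0,0],0]]'| sed -n '2p;4p'
python3 -m pendant '[[[0,2.5,0],[0,0,0],0]]'| sed -n '2p;4p'
```

```text
tcp_pos: [0.4998, 0.0331, 0.0383]
wrist_force: [-3.2, 0.8, 1.2]
tcp_pos: [0.5056, 0.0317, 0.0376]
wrist_force: [-2.0, 1.8, 0.3]
tcp_pos: [0.5107, 0.0302, 0.037]
wrist_force: [-2.6, 1.0, 0.5]
tcp_pos: [0.5124, 0.0297, 0.0368]
wrist_force: [-10.7, 3.4, 3.0]
```

```bash
python3 -m pendant '[[[0,1,0],[0,0,0],0]]'| sed -n '2p;4p'
```

```text
tcp_pos: [0.5123, 0.0294, 0.0366]
wrist_force: [-6.5, 3.4, 3.6]
```

```bash
python3 -m pendant '[[[0,-16,0],[0,0,0],0],[[0,-16,0],[0,0,0],0],[[0,0,0],[0,0,0],0],[[38,0,0],[0,0,0],0],[[37,0,0],[0,0,0],0],[[0,0,0],[0,0,0],0]]'
python3 -c "
from h import *
np.set_printoptions(precision=4,suppress=True)
s=sense();print(s['tcp_pos'],s['gripper_width'],s['wrist_force']);print(Ro.from_quat(s['tcp_rot']).as_matrix())"
```

```text
time: 7.72
tcp_pos: [0.4886, 0.102, 0.0368]
tcp_rot: [0.718, 0.696, 0.003, 0.004]
wrist_force: [1.0, 0.0, 0.8]
gripper_width: -0.004
[0.4886 0.102  0.0368] -0.004130564217976739 [0.9811 0.0396 0.7582]
[[ 0.0321  0.9994  0.0097]
 [ 0.9995 -0.0321 -0.002 ]
 [-0.0016  0.0097 -1.    ]]
```

```bash
python3 -m pendant '[[[4,0,0],[0.1,0,-0.15],0],[[0,3,0],[0,0,0],0],[[0,3,0],[0,0,0],0],[[0,3,0],[0,0,0],0],[[0,3,0],[0,0,0],0]]'| sed -n '2p;4p'
python3 -m pendant '[[[0,2.5,0],[0,0,0],0],[[0,2.5,0],[0,0,0],0]]'| sed -n '2p;4p'
python3 -m pendant '[[[0,2.5,0],[0,0,0],0],[[0,2.5,0],[0,0,0],0]]'| sed -n '2p;4p'
python3 -m pendant '[[[0,2.5,0],[0,0,0],0]]'| sed -n '2p;4p'
python3 -m pendant '[[[0,2.5,0],[0,0,0],0]]'| sed -n '2p;4p'
```

```text
tcp_pos: [0.5044, 0.1062, 0.037]
wrist_force: [-2.9, 1.2, 0.3]
tcp_pos: [0.5094, 0.1048, 0.0369]
wrist_force: [-2.7, 1.2, 0.7]
tcp_pos: [0.5144, 0.1039, 0.0368]
wrist_force: [-2.8, 1.9, 0.4]
tcp_pos: [0.517, 0.1036, 0.0368]
wrist_force: [-3.4, 0.1, -0.3]
tcp_pos: [0.5196, 0.1035, 0.0368]
wrist_force: [-2.6, 1.6, 0.5]
```

```bash
for r in 1; do python3 -m pendant '[[[0,2.5,0],[0,0,0],0],[[0,2.5,0],[0,0,0],0]]'| sed -n '2p;4p'; done
python3 -m pendant '[[[0,2,0],[0,0,0],0]]'| sed -n '2p;4p'
python3 -m pendant '[[[0,2,0],[0,0,0],0]]'| sed -n '2p;4p'
python3 -m pendant '[[[0,2,0],[0,0,0],0]]'| sed -n '2p;4p'
python3 -m pendant '[[[0,2,0],[0,0,0],0]]'| sed -n '2p;4p'
```

```text
tcp_pos: [0.5251, 0.1034, 0.0368]
wrist_force: [-3.8, 0.9, 0.9]
tcp_pos: [0.5274, 0.1034, 0.0368]
wrist_force: [-2.0, 1.5, 1.0]
tcp_pos: [0.5296, 0.1034, 0.0368]
wrist_force: [-2.7, 0.6, 0.6]
tcp_pos: [0.5313, 0.1033, 0.0367]
wrist_force: [-10.1, 3.0, 3.0]
tcp_pos: [0.5312, 0.1033, 0.0364]
wrist_force: [-12.4, 3.1, 6.4]
```

```bash
python3 -m pendant '[[[0,-20,0],[0,0,0],0],[[0,-15,0],[0,0,0],0],[[0,0,-40],[0,0,0],60],[[0,0,-40],[0,0,0],60],[[-25,0,-40],[0,0,0],60],[[-25,0,-40],[0,0,0],60],[[-25,0,0],[0,0,-0.15],60],[[0,0,0],[0,0,0],60]]'
python3 - <<'E'
from h import *
np.set_printoptions(precision=4,suppress=True)
s=sense();print(s["tcp_pos"],Ro.from_quat(s["tcp_rot"]).as_matrix())
p=read_camera("wrist");print(ray(p,(320,240)))
for n,z in dict(syringe_1_mid=.046,plunger_1_pad=.046,cradle=0).items():
    for r in pinpoint(p,n)[:4]: print(n,r["conf"],np.array(r["position"]),onz(p,r["position"],z))
g=cv2.resize(p["img"][120:480,100:500],None,fx=1.6,fy=1.6); cv2.imwrite("pics/w3.png",g[:,:,::-1])
E
```

```text
time: 9.8
tcp_pos: [0.4998, 0.0311, 0.193]
tcp_rot: [0.709, 0.705, -0.003, 0.002]
wrist_force: [0.1, -0.6, -0.6]
gripper_width: 0.704
[0.4998 0.0311 0.193 ] [[ 0.0051  1.     -0.0013]
 [ 1.     -0.0051 -0.0068]
 [-0.0068 -0.0013 -1.    ]]
(array([0.4163, 0.0314, 0.3355]), array([ 0.3187,  0.0082, -0.948 ]))
syringe_1_mid 0.9 [222.4 342.9] [ 0.6012 -0.0451  0.046 ]
plunger_1_pad 0.97 [217.4 274.6] [ 0.5412 -0.0443  0.046 ]
plunger_1_pad 0.34 [125.2 227.3] [ 0.5033 -0.109   0.046 ]
```

View pics/w3.png

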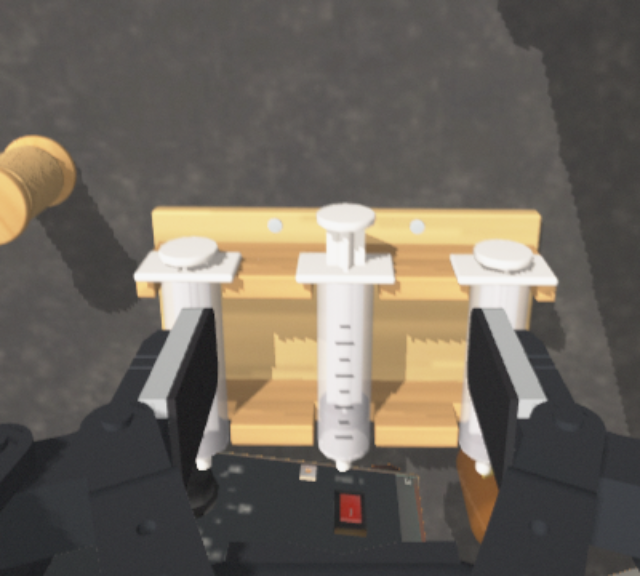

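Both outer plungers are home, with their pads close to the flanges. The middle one sticks, with its pad at crop (345,218). The middle barrel axis is at full-image column ≈316, so y≈0.030. Before descending I'll check clearance to the toaster behind.

```bash
python3 - <<'E'
from h import *
from scipy.optimize import least_squares
np.set_printoptions(precision=4,suppress=True)
p=read_camera("scene");t=read_camera("top");w=read_camera("wrist")
for b,tp in(((398,288),(403,245)),((452,360),(456,300))):
    B=onz(p,b,0); zs=np.linspace(0,.3,301); e=[np.linalg.norm(proj(p,np.r_[B[:2],z])-tp) for z in zs]; print("toaster",B,zs[np.argmin(e)])
for z in(0,.1,.15): print(onz(t,(355,203),z),onz(t,(440,208),z))
for n in("tray",):
    for c,q in(("s",p),("t",t)):
        for r in pinpoint(q,n)[:1]: print(c,r["conf"],onz(q,r["position"],0))
print(onz(w,(315.6,351),.06),onz(w,(315,400),.055))
E
```

```text
toaster [0.7112 0.0713 0.    ] 0.098
toaster [ 0.6961 -0.1021  0.    ] 0.123
[0.6983 0.0567 0.    ] [ 0.6876 -0.1452  0.    ]
[0.6765 0.0639 0.1   ] [ 0.6665 -0.124   0.1   ]
[0.6656 0.0675 0.15  ] [ 0.656  -0.1134  0.15  ]
s 0.89 [0.528  0.3806 0.    ]
t 0.56 [0.5307 0.3905 0.    ]
[0.5953 0.0367 0.06  ] [0.6447 0.0363 0.055 ]
```

```bash
python3 - <<'E'
from h import *
np.set_printoptions(precision=4,suppress=True)
p=read_camera("wrist")
s=sense();print(s["tcp_pos"],Ro.from_quat(s["tcp_rot"]).as_matrix(),p["t"],s["joint_vel"])
print(ray(p,(320,240)))
for n in("syringe_2_mid","plunger_2_pad"):
    for r in pinpoint(p,n)[:4]: print(n,r["conf"],np.array(r["position"]),onz(p,r["position"],.046))
    for r in masks_of(p,n)[:4]: print(n,r["conf"],np.array(r["position"]),onz(p,r["position"],.046))
img=p["img"]; r=img[340:352].mean(0).mean(1); print(np.round(r[270:360:2]))
E
```

```text
[0.4986 0.0364 0.1902] [[-0.0005  1.     -0.0069]
 [ 1.      0.0005 -0.0055]
 [-0.0055 -0.0069 -1.    ]] [-0.0348 -0.5002  0.1838] [ 0.0034 -0.0037  0.0031 -0.0017  0.0013 -0.      0.0021]
(array([0.4159, 0.0363, 0.3331]), array([ 0.3131,  0.0112, -0.9498]))
syringe_2_mid 0.67 [306.8 351.7] [0.6052 0.0295 0.046 ]
syringe_2_mid 0.67 [305.9 327. ] [0.5827 0.0289 0.046 ]
plunger_2_pad 0.62 [306.7 260.2] [0.5263 0.0298 0.046 ]
plunger_2_pad 0.68 [307.9 270.5] [0.5346 0.0307 0.046 ]
[189. 189. 189. 189. 189. 189. 189. 189. 188. 188. 214. 226. 232. 236.
 238. 238. 237. 223. 218. 217. 221. 223. 218. 210. 186. 161. 144. 134.
 139. 139. 139. 138. 138. 139. 138. 138. 138. 138. 143. 185. 185. 185.
 185. 184. 185.]
```

```bash
python3 -m pendant '[[[-2,32,0],[0,0,0.25],60],[[-2,32,0],[0,0,0],60],[[-2,31,0],[0,0,0],60],[[0,0,35],[0,0,0],60],[[0,0,35],[0,0,0],60],[[0,0,0],[0,0,0],60],[[0,0,0],[0,0,0],60]]'
python3 -c "
from h import *
np.set_printoptions(precision=4,suppress=True)
s=sense();print(s['tcp_pos'],s['gripper_width'],s['wrist_force']);print(Ro.from_quat(s['tcp_rot']).as_matrix())"
```

```text
time: 11.08
tcp_pos: [0.5984, 0.0283, 0.1191]
tcp_rot: [0.715, 0.699, -0.003, 0.001]
wrist_force: [-0.6, -0.2, 0.8]
gripper_width: 0.702
[0.5984 0.0283 0.1191] 0.7020411202644706 [-0.624  -0.2214  0.8339]
[[ 0.0221  0.9998 -0.0029]
 [ 0.9997 -0.0221 -0.0048]
 [-0.0048 -0.0027 -1.    ]]
```

```bash
python3 -m pendant '[[[1.5,-4,30],[0,0,0],60],[[0,0,30],[0,0,0],60],[[0,0,18],[0,0,0],60],[[0,0,8],[0,0,0],60],[[0,0,0],[0,0,0],60]]'
python3 -c "
from h import *
np.set_printoptions(precision=4,suppress=True)
s=sense();print(s['tcp_pos'],s['gripper_width'],s['wrist_force']);print(Ro.from_quat(s['tcp_rot']).as_matrix())"
```

```text
time: 11.5
tcp_pos: [0.597, 0.0302, 0.0385]
tcp_rot: [0.715, 0.699, 0.0, 0.003]
wrist_force: [-0.8, -0.7, 0.2]
gripper_width: 0.7
[0.597  0.0302 0.0385] 0.6999119956309288 [-0.8084 -0.6768  0.2489]
[[ 0.022   0.9997  0.0044]
 [ 0.9998 -0.022  -0.0035]
 [-0.0034  0.0045 -1.    ]]
```

```bash
python3 -m pendant '[[[0,0,10],[0,0,0],60],[[0,0,4],[0,0,0],60],[[0,0,0],[0,0,0],60],[[0,0,0],[0,0,0],20],[[0,0,0],[0,0,0],20],[[0,0,0],[0,0,0],20],[[0,0,0],[0,0,0],20],[[0,0,0],[0,0,0],20],[[0,0,0],[0,0,0],20]]' 35
```

```text
time: 12.25
tcp_pos: [0.6, 0.0305, 0.0305]
tcp_rot: [0.715, 0.699, 0.003, 0.005]
wrist_force: [0.0, 0.0, -1.2]
gripper_width: 0.314
```

```bash
python3 -m pendant '[[[0,0,-10],[0,0,0],20],[[0,0,-20],[0,0,0],20],[[0,0,-35],[0,0,0],20],[[0,0,-38],[0,0,0],20],[[0,0,-38],[0,0,0],20],[[0,0,-20],[0,0,0],20],[[0,0,0],[0,0,0],20]]'
python3 - <<'E'
from h import *
np.set_printoptions(precision=4,suppress=True)
s=sense();print(s["tcp_pos"],s["gripper_width"]);print(Ro.from_quat(s["tcp_rot"]).as_matrix())
p=read_camera("scene");save(p,"s2")
E
```

```text
time: 12.83
tcp_pos: [0.5965, 0.0305, 0.1999]
tcp_rot: [0.715, 0.699, 0.002, 0.004]
wrist_force: [-0.3, -0.5, -1.0]
gripper_width: 0.311
[0.5965 0.0305 0.1999] 0.3105526260849741
[[ 0.0227  0.9997  0.0071]
 [ 0.9997 -0.0227 -0.003 ]
 [-0.0028  0.0072 -1.    ]]
```

View pics/s2.png

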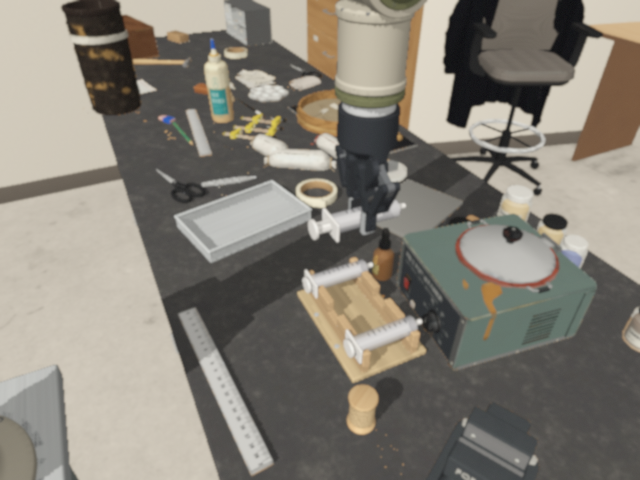

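The syringe hangs level in the jaws at about (355,220), and the other two remain in the cradle with plungers in. Now I'll carry it to the tray.

```bash
python3 -m pendant '[[[20,-4,0],[0,0,0],20],[[35,-7,0],[0,0,0],20],[[35,-7,0],[0,0,0],20],[[35,-7,0],[0,0,0],20],[[35,-7,0],[0,0,0],20],[[35,-7,0],[0,0,0],20],[[35,-7,0],[0,0,0],20],[[35,-7,0],[0,0,0],20],[[35,-7,0],[0,0,0],20],[[35,-7,0],[0,0,0],20],[[15,-7,0],[0,0,0],20],[[0,0,0],[0,0,0],20]]'
python3 -m pendant '[[[0,0,0],[0,0,-1],20],[[0,0,0],[0,0,-1],20],[[0,0,0],[0,0,0],20]]'
python3 - <<'E'
from h import *
np.set_printoptions(precision=4,suppress=True)
s=sense();print(s["tcp_pos"],s["gripper_width"]);print(Ro.from_quat(s["tcp_rot"]).as_matrix())
for c in("top","scene"):
    p=read_camera(c)
    for r in pinpoint(p,"tray")[:1]: print(r["conf"],onz(p,r["position"],0))
p=read_camera("wrist");save(p,"w4")
E
```

```text
time: 13.88
tcp_pos: [0.5213, 0.3919, 0.1801]
tcp_rot: [0.718, 0.696, -0.009, 0.002]
wrist_force: [-0.2, -0.4, -1.4]
gripper_width: 0.316
time: 14.13
tcp_pos: [0.518, 0.3922, 0.1749]
tcp_rot: [0.65, 0.76, -0.013, 0.001]
wrist_force: [-0.2, 0.4, -1.5]
gripper_width: 0.317
[0.518  0.3922 0.1749] 0.31678025055894743
[[-0.1546  0.9879 -0.0158]
 [ 0.9878  0.1543 -0.0203]
 [-0.0177 -0.0188 -0.9997]]
0.83 [0.5323 0.3917 0.    ]
0.91 [0.528  0.3774 0.    ]
```

View pics/w4.png

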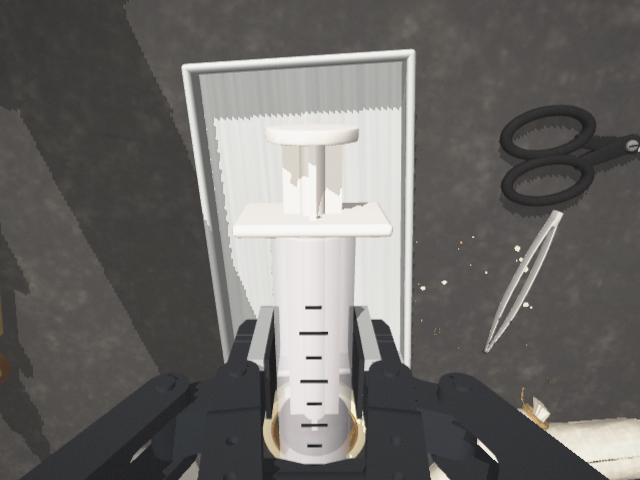

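```bash
python3 -m pendant '[[[-6,11,0],[-0.2,0.2,0],20],[[0,0,35],[0,0,0],20],[[0,0,35],[0,0,0],20],[[0,0,30],[0,0,0],20],[[0,0,15],[0,0,0],20],[[0,0,0],[0,0,0],20],[[0,0,0],[0,0,0],20]]'
python3 -c "
from h import *
np.set_printoptions(precision=4,suppress=True)
s=sense();print(s['tcp_pos'],s['gripper_width'],s['wrist_force']);print(Ro.from_quat(s['tcp_rot']).as_matrix())"
```

```text
time: 14.97
tcp_pos: [0.5358, 0.3871, 0.0605]
tcp_rot: [0.658, 0.753, 0.005, 0.002]
wrist_force: [-0.8, 0.5, -1.0]
gripper_width: 0.311
[0.5358 0.3871 0.0605] 0.31129498784006343 [-0.7634  0.5207 -0.9948]
[[-0.1339  0.991   0.0089]
 [ 0.991   0.1338  0.0056]
 [ 0.0044  0.0096 -0.9999]]
```

```bash
python3 -m pendant '[[[0,0,20],[0.1,0,0],20],[[0,0,16],[0,0,0],20],[[0,0,8],[0,0,0],20],[[0,0,0],[0,0,0],20]]'|sed -n '2p;4p'
python3 -m pendant '[[[0,0,4],[0,0,0],20]]'|sed -n '2p;4p'
python3 -m pendant '[[[0,0,3],[0,0,0],20]]'|sed -n '2p;4p'
```

```text
tcp_pos: [0.5392, 0.3888, 0.0207]
wrist_force: [0.1, 1.0, -0.9]
tcp_pos: [0.5401, 0.3893, 0.0182]
wrist_force: [-0.1, 0.5, 0.3]
tcp_pos: [0.5406, 0.3896, 0.0161]
wrist_force: [-0.3, -0.2, -2.3]
```

```bash
python3 -m pendant '[[[0,-4,4],[0,0,0],20],[[0,-3,4],[0,0,0],20],[[0,0,3],[0,0,0],20]]'|sed -n '2p;4p'
python3 -m pendant '[[[0,0,3],[0,0,0],20]]'|sed -n '2p;4p'
python3 -m pendant '[[[0,0,2],[0,0,0],20]]'|sed -n '2p;4p'
```

```text
tcp_pos: [0.5343, 0.3896, 0.0066]
wrist_force: [-0.6, -0.4, -1.2]
tcp_pos: [0.5341, 0.3898, 0.0036]
wrist_force: [0.7, 0.5, -1.3]
tcp_pos: [0.5341, 0.3898, 0.0029]
wrist_force: [-7.4, -5.6, 37.6]
```

```bash
python3 -m pendant '[[[0,0,-1],[0,0,0],20]]'|sed -n '2p;4p'
python3 -m pendant '[[[0,0,0],[0,0,0],34],[[0,0,0],[0,0,0],40],[[0,0,0],[0,0,0],50],[[0,0,0],[0,0,0],50],[[0,0,0],[0,0,0],50]]'|sed -n '2p;4,5p'
```

```text
tcp_pos: [0.5341, 0.3898, 0.0044]
wrist_force: [0.3, -0.1, -1.1]
tcp_pos: [0.5347, 0.3903, 0.0047]
wrist_force: [0.6, -0.6, -0.5]
gripper_width: 0.588
```

```bash
python3 -m pendant '[[[0,0,-10],[0,0,0],50],[[0,0,-20],[0,0,0],50],[[0,0,-35],[0,0,0],50],[[0,0,-40],[0,0,0],50],[[0,0,-40],[0,0,0],50],[[0,0,-40],[0,0,0],50],[[0,-30,-10],[0,0,0],50],[[0,-20,0],[0,0,0],50],[[0,0,0],[0,0,0],50],[[0,0,0],[0,0,0],50]]'
python3 - <<'E'
from h import *
a=read_camera("wrist")["img"];p=read_camera("scene");t=read_camera("top")
for n,z in dict(spool=0,dropper=0,tape=0,syringe_1_mid=.046).items():
    for r in pinpoint(t,n)[:3]: print(n,r["conf"],onz(t,r["position"],z).round(4))
cv2.imwrite("pics/f1.png",cv2.resize(np.vstack([np.hstack([a[:,80:560],p["img"][150:480,140:470].repeat(1,0) if 0 else cv2.resize(p["img"][150:480,140:470],(480,480))])]),(800,400))[:,:,::-1])
E
```

```text
time: 17.22
tcp_pos: [0.4814, 0.3798, 0.213]
tcp_rot: [0.66, 0.751, 0.01, 0.0]
wrist_force: [0.4, 0.4, -0.3]
gripper_width: 0.586
spool 0.78 [ 0.5222 -0.1318  0.    ]
dropper 0.6 [0.6898 0.121  0.    ]
tape 0.81 [0.7146 0.4178 0.    ]
syringe_1_mid 0.71 [ 0.6084 -0.0422  0.046 ]
```

View pics/f1.png

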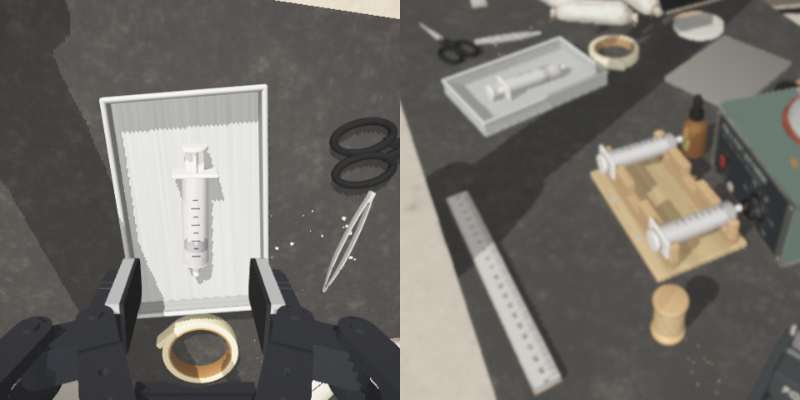

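The syringe lies flat near the middle of the tray. The other two are in the cradle with pads against the flanges, and the spool, dropper and tape look unmoved. Handing in.

```bash
python3 -c "
from cell import close_job
print(close_job())"
```

```text
the job is handed in; nothing more can be done
None
```

I tested all three syringes and handed the job in at about 17.5 s of robot time (limit 64 s). No verdict was given.

| Syringe | Sliding force | Where it stopped | Left |
|---|---|---|---|
| Right | about 3 N | fully home, about 10 N against the end stop | in the cradle, plunger in |
| Left | about 3 N | fully home, 10–12 N against the end stop | in the cradle, plunger in |
| Middle | about 3 N | stopped dead about 18 mm short of home | flat in the metal tray |

- **Force at the sticking plunger:** I stopped pushing at about 11 N. One further 1 mm trial row read 6.5 N with no movement.
- **Laying it down:** the last step into the tray briefly read 38 N at the wrist, within the 120 N limit. I could not tell whether it was the fingertips or the syringe touching the tray floor. I backed off about 1.5 mm and then released.
- **Last pictures:** the middle syringe lies flat near the tray's centre, and the other two sit in the cradle with their pads at the flanges. The spool, dropper and tape appear where they were, and the gripper is clear of everything.
- **Disagreements:** the tray centre differed by about 10–15 mm between the two cameras, so I placed within that margin. In the last top view the network put the dropper about 14 mm from its first estimate. In the scene picture it is at the same pixels as at the start, so I take that as network error.

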